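Fold out the wall hook and hang the frame

TASK

Swing the folding steel hook on the low grey board all the way out until it comes up against its stop. Then take the open wooden frame out of the drying rack and hang it by its top bar on the hook, square and upright, slid right back along the arm against the shoulder near the hinge so there is room for the next one, and let go. Be gentle: no push, knock or squeeze above about 15 N on the hook or the board, so lower the frame on rather than drop it, and leave the other things where they are.

Things in the scene. Friction and masses are not known exactly. Their poses are not given: they have to be found in the camera images.
- board: Upright grey steel board carrying the folding hook: 300 mm wide, 200 high, 18 thick, fixed to the table. Origin at table level, middle of the front face; x into the board (away from the robot), y left along the face, z up. Nothing but the hook stands above its top edge; fingers may pass over it. The hook bends (run failed) above 15 N; a hard pinch counts too: push, or pinch under 6 N.
- hook_hinge (a point): Hook's vertical hinge axis, fixed on the board at (-14, -50, 205) mm; height = nominal mid-thickness of the hook's arm. Exact in plan. But the real hook was clamped by hand 12 mm below to 12 mm above this height, and turned about the hinge as a whole (folded position and stop alike) up to 0.10 rad either way. Neither is measured: feel for them.
- hook (a joint): Hook's opening angle, rad: 0 folded flat along the board (arm to the board's +y), growing counter-clockwise seen from above to a hard stop at 1.571 (arm out to the board's -x), both give or take the 0.10 rad turn. Starts 0.12 to 0.28. Stiff hinge: takes about 2.5 N at the end peg, more when moved fast, and stays where left.
- hook_peg (a point): Fixed on the board: nominal top of the hook's end peg once fully open, at board (-139, -50, 249) mm. Does not move with the hook. Peg: round, upright, 10 mm across, 40 mm tall above the arm's top face, 125 mm from the hinge axis, 16 mm disc at its foot. Closed fingers can push it from behind, above the board's top edge.
- hook_seat (a point): Fixed on the board: nominal place of frame_bar when hung home, board (-61, -50, 209) mm: middle of the top face of the opened arm, 47 mm from the hinge axis. The arm is a flat steel bar 16 mm wide, 8 thick. The shoulder is an upright plate across it, 30 mm wide, 6 mm above its top, outer face 40 mm from the hinge axis.
- frame: Open rectangular frame of light wood, loose, 0.2 to 0.33 kg, to be hung: 160 mm wide (y), 158 mm high (z), 14 mm thick (x). Top bar 38 mm high (z 120 to 158), bottom bar 20 mm high, uprights 20 mm wide; the opening is 120 mm wide and 100 mm high (z 20 to 120). Origin at the centre of its underside; z up. It stands upright in one of the rack's two slots. Either face may look outward when hung.
- frame_bar (a point): Middle of the underside of the frame's top bar, 120 mm above the frame's origin: the face that rests on the hook's arm.
- rack: Fixed wooden drying rack, 150 x 190 mm. Origin at the centre of its underside. Two slots along its y, at x -40 and +40 mm, each 18 mm wide, 18 mm deep, floor 6 mm above the table: the open frame is in one, a lower solid block in the other (which is which varies).
- block: Solid wooden printing block, 120 x 100 mm, 14 mm thick, standing in the other slot. Origin at underside centre. Leave it.
- tin: Ink tin, 76 mm diameter, 55 mm high. Origin at underside centre. Leave it.
- jar: Amber glass jar, 64 mm diameter, 90 mm high. Origin at underside centre. Leave it.
- brayer: Ink roller with a black rubber roll 36 mm in diameter and 100 mm long, and a dark wooden handle, lying down, 150 mm long, 40 mm high. Origin below the roll's centre. Leave it.
- knife: Ink spatula lying down, about 270 mm long. Origin under its middle. Leave it.
There are look-alikes about, which are no part of the job. What is meant by the frame is not green or turquoise, and is the larger of those in its own colour.

How it is judged (in metres and radians):
On the way, in this order (a step that is already met when the one before it is completed fails the run):
1. the hook is swung out to its stop (at least 1.55 of 1.571 rad), with the frame not yet touching it (value of joint hook above 1.55 rad and contact force between frame and board below 0.05 N), for 0.2 s.
2. the frame's top bar rests on the hook, between the shoulder and the end peg (contact force between frame and board above 0.8 N and x of frame_bar in the frame of board between -0.135 and -0.05 m and z of frame_bar in the frame of board between 0.192 and 0.226 m and value of joint hook above 1.48 rad), for 0.2 s.
At the end, for the whole second after the job is handed in: The hook is still swung out (at least 1.48 rad) and the frame hangs on its arm by the underside of the top bar, at rest and let go: back against the shoulder within about 5 mm, its middle within 18 mm of the hinge axis sideways, upright within 0.10 rad and parallel to the board within 0.2 rad (value of joint hook above 1.48 rad and x of frame_bar in the frame of board between -0.066 and -0.053 m and y of frame_bar in the frame of board between -0.068 and -0.032 m and z of frame_bar in the frame of board between 0.194 and 0.224 m and angle between frame's own z axis and vertical below 0.1 rad and angle between the y axis of frame and the y axis of board, either way round below 0.2 rad and contact force between frame and board above 0.5 N and linear speed of frame below 0.05 m/s); the robot touches nothing.
It fails at once if the robot pushes, knocks or squeezes the hook or board with more than 15 N (contact force between any of the arm, the fingers and board above 15 N).
It fails at once if the frame is pressed or dropped on the hook or board with more than 15 N (contact force between frame and board above 15 N).
It fails at once if one of the other things is moved by more than 30 mm (distance of any of block, tin, jar, brayer, knife from where it was at the start of the episode above 0.03 m).
It also fails if it takes over 72 s, if anything falls off the work surface, if the arm or the gripper's body presses on something with over 40 N, if the wrist force passes 120 N, or if a joint passes its speed limit or range.

ROBOT

A 6-joint arm with a two-finger parallel gripper is mounted at the origin on the work surface. World frame = base frame: x ahead of the robot, y to its left, z up, the work surface at z = 0. Lengths are in m, angles in degrees, forces in N, time in s.
With the tool pointing down it reaches from about 0.4 to 0.825 m from the base axis. Payload 7 kg.
Tool frame: the origin (TCP) lies midway between the tips of the shut fingers; the grasp point (between the pads) lies r.grip_depth behind it (r.grip_depth is the distance from the TCP to the grasp point, in m); z points along the fingers, y is the line along which they close (so a half turn about z gives the same grasp; the last joint's range is limited). The gripper opens to 88 mm and grips with 3 to 60 N. Pads are 19 mm wide; open, the fingers measure 130 mm over their backs; the gripper's body (78 mm by 193 mm) begins 47 mm behind the grasp point.
Start: joints at [80.965, 20.546, 0.682, 0, -70.136, -16.507], TCP at [0.291, 0.609, 0.227] pointing down, gripper open.
Joint ranges: [-176.03, 176.03], [-82.01, 121.73], [-58.28, 71.71], [-173.87, 95.51], [-174.79, -0.11], [-173.66, 173.66]. Speed limits (degrees/s): [136.94, 136.94, 172.46, 180, 180, 180].

INTERFACE

Orientations are given as [roll, pitch, yaw] about the fixed x, y, z axes, in that order (R = Rz(yaw) Ry(pitch) Rx(roll)).
In Python, from plant import r gives the robot as it stands.
- The arm moves only by the shell command python3 -m pendant FILE [OPENING] [FORCE], which reads ROWS from the file FILE. ROWS is a JSON list of rows, 1 to 12 of them, each an object with the fields dx, dy, dz (the shift in normalised numbers (1 is 0.5 m)), rx, ry, rz (a rotation vector in shares of pi/2 rad (1.0 is pi/2 rad)); a field left out counts as zero; each row is the pose to reach, as a shift and turn from the pose commanded when the command began, along the tool's axes at that moment; what a row does not reach only later rows make up. A row lasts 1/12 s, in which the tool goes at most 0.0417 m and 7.16 degrees, less where a joint would pass 70% of its speed; a pose out of reach is approached as far as the arm can. OPENING is the finger opening in m, set as the command begins (- or left out keeps the last). The fingers move at their own pace and stop on an object; FORCE is the grip in N (left out, the last holds). Time passes only in rows, so rows that do not move let the fingers close. It prints the time, the measured TCP pose, the force, the opening and the grip force at its end. A shift or turn number past 1, either way, is cut back to 1. Input that does not fit is refused with a message, and nothing moves.
- r.get_state(): the state, without advancing time (a new reading comes with each control period).
- r.capture(name): name is "scene" or "side" or "wrist"; returns a dict with "frame" (384x512x3 uint8, red, green, blue), "z_map" (384x512 float32, m along the optical axis (not along the pixel's ray), 0 where there is no reading), "fx", "fy", "cx", "cy" (pixels), "cam_to_world" (4x4, takes a point from camera to world coordinates). Camera axes: x right, y down, z forward; pixel columns grow to the right and rows downward; lengths in m; the calibration is good to about 2 mm. A picture is of the moment at which its call begins.
- r.close_job(): hands the job in; it is judged then, once.
The state is a dict: "time_s": time; "joints": joint angles; "qd": joint speeds; "joint_torque": joint torques, N m; "tcp_pos": TCP position; "eef_rot": TCP orientation; "contact_force": force on the tool from outside, world axes, zero at the start; "moment": the same for the moment, N m; "gripper_width": finger opening in m; "gripper_force": force on a finger pad.
Only numpy, scipy, OpenCV 4.12 (cv2) and the standard library are available. Lean on these libraries where they do the work, as an engineer would, in place of code of your own. Each camera call takes 0.05 s, during which the arm holds its last target. There are 200 camera calls.

## Working session

There is one attempt and no reset: what is moved stays moved. The work goes in short steps, Python scripts to look and compute and a shell command to move; the robot and the scene stay as the last step left them, time stands still between calls to the robot, and variables do not carry over. Pictures are saved under pics/ and viewed, at most 10 in all, crops included, and the job is handed in when it is done.

```bash
ls; mkdir -p pics
cat > h.py <<'E'
from plant import r
import numpy as np, cv2
from scipy.spatial.transform import Rotation as R
def cap(n):
    c=r.capture(n); 
    np.savez(''+n+'.npz',**c); return c
def pts(c):
    z=np.asarray(c['z_map']);v,u=np.mgrid[:384,:512]
    P=np.stack([(u-c['cx'])/c['fx']*z,(v-c['cy'])/c['fy']*z,z],-1)
    T=np.asarray(c['cam_to_world']);P=P@T[:3,:3].T+T[:3,3];P[z==0]=np.nan;return P
def totool(d):
    s=r.get_state();return R.from_euler('xyz',s['eef_rot'],degrees=True).inv().apply(d)
E
python3 - <<'E'
from h import *
a=cap('scene');b=cap('side')
im=np.vstack([a['frame'],b['frame']])
cv2.imwrite('pics/1.png',cv2.resize(np.hstack([a['frame'],b['frame']]),(800,300))[:,:,::-1])
cv2.imwrite('pics/a.png',cv2.resize(a['frame'],(800,600))[:,:,::-1]);cv2.imwrite('pics/b.png',cv2.resize(b['frame'],(800,600))[:,:,::-1])
print(r.get_state(),r.grip_depth,a['cam_to_world'],b['cam_to_world'])
E
```

```text
pics
{'time_s': 0.1, 'joints': array([ 8.09627152e+01,  2.05875644e+01,  6.38555479e-01, -1.65962606e-02,
       -7.01360266e+01, -1.65065609e+01]), 'qd': array([-0.03884978, -0.04346924,  0.04968991,  0.0929684 , -0.068831  ,
       -0.00091092]), 'joint_torque': array([-2.47523079e-03, -5.84162772e+01,  2.93749684e+01,  7.01535568e+00,
        1.02007360e-02, -4.56197461e-05]), 'tcp_pos': array([0.2909067 , 0.60860839, 0.22571378]), 'eef_rot': array([ 1.79914036e+02, -9.20345982e-03, -2.55494897e+01]), 'contact_force': array([ 0.62992987, -0.12925641, -0.33004544]), 'moment': array([-0.03374514,  0.04317464, -0.00485491]), 'gripper_force': 0.0, 'gripper_width': 0.08736726060506883} 0.0188 [[-0.77360336  0.43737376 -0.45852158  1.07459364]
 [ 0.63330962  0.5092498  -0.582738    0.75004068]
 [-0.02137228 -0.7411942  -0.67095036  1.01633667]
 [ 0.          0.          0.          1.        ]] [[ 0.94410791 -0.15804978  0.28927584  0.05502999]
 [-0.32941422 -0.48458778  0.8103462  -1.24734769]
 [ 0.0121045  -0.86034584 -0.509567    0.97009571]
 [ 0.          0.          0.          1.        ]]
```

View pics/a.png

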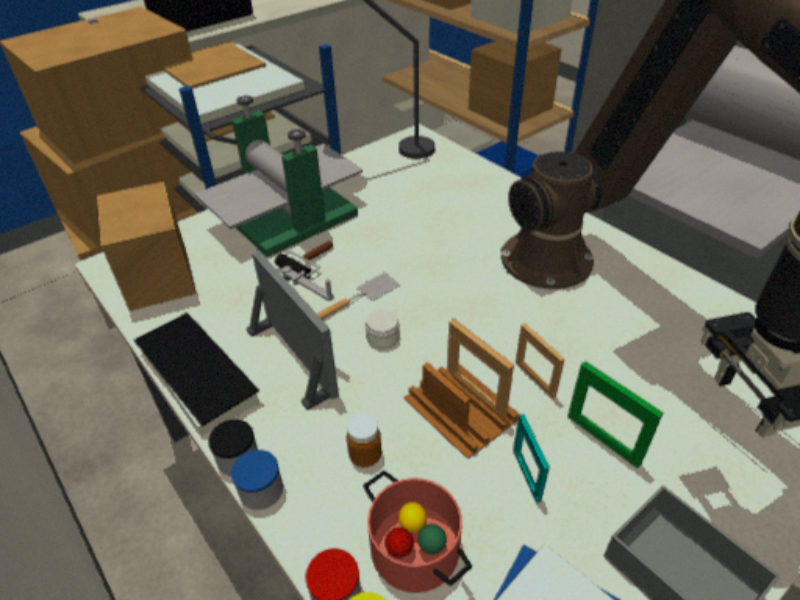

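View pics/b.png

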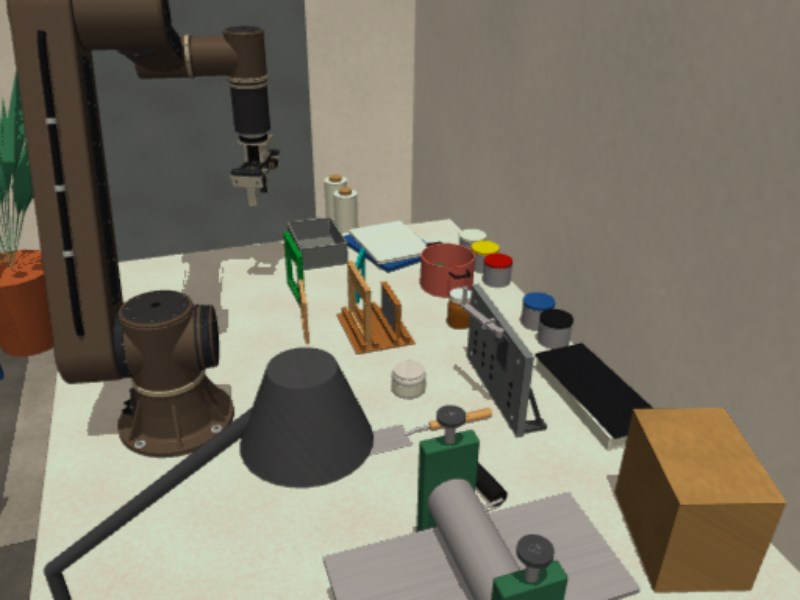

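Scene view (800x600 px): the frame stands in the rack at (480,365), the block is at (445,395), the grey board at (295,330) and the hook near (325,285). The look-alikes are the small frame at (540,360), the turquoise one at (530,455) and the green one at (615,415). The tin is at (382,330), the jar at (363,440) and the knife at (360,295).

Run:
```python
from h import *
A=dict(np.load('scene.npz'));B=dict(np.load('side.npz'))
for n,c in (('scene',A),('side',B)):
    P=pts(c);f=c['frame']
    hsv=cv2.cvtColor(f,cv2.COLOR_RGB2HSV);H,S,V=[hsv[...,i].astype(int) for i in range(3)]
    x,y,z=P[...,0],P[...,1],P[...,2]
    v,u=np.mgrid[:384,:512]
    if n=='scene': rb=(u>150)&(u<225)&(v>150)&(v<262); rf=(u>255)&(u<335)&(v>200)&(v<292)
    else: rb=(u>285)&(u<345)&(v>175)&(v<275); rf=(u>213)&(u<265)&(v>165)&(v<228)
    g=rb&(S<70)&(z>.03)&(z<.27)&(x>.3)&(x<1)
    Q=P[g]; hi=Q[(Q[:,2]>.04)&(Q[:,2]<.19)]
    # RANSAC vertical plane
    rng=np.random.default_rng(0);best=None
    for _ in range(500):
        p,q=hi[rng.choice(len(hi),2,replace=False),:2];d=q-p;L=np.linalg.norm(d)
        if L<.05: continue
        nn=np.array([-d[1],d[0]])/L; m=abs((hi[:,:2]-p)@nn)<.003
        if best is None or m.sum()>best.sum(): best=m
    I=hi[best];ce=I[:,:2].mean(0);w,V2=np.linalg.eigh(np.cov((I[:,:2]-ce).T));d=V2[:,1]
    t=(I[:,:2]-ce)@d
    print(n,'board n',len(hi),best.sum(),'c',ce,'dir',d,'yaw',np.degrees(np.arctan2(d[1],d[0])),'ends',ce+d*np.percentile(t,1),ce+d*np.percentile(t,99),np.ptp(t), 'ztop',np.percentile(Q[:,2],[50,90,99]))
    top=Q[Q[:,2]>.208]
    print(' above',len(top),np.round(top[::max(1,len(top)//14)],3).tolist())
    g=rf&(H>5)&(H<25)&(S>90)&(z>.01)&(z<.2)
    Q=P[g]
    for lo,h2 in ((.13,.18),(.09,.12)):
        q=Q[(Q[:,2]>lo)&(Q[:,2]<h2)];
        if len(q)<5: continue
        r_=cv2.minAreaRect((q[:,:2]*1000).astype(np.float32));print(' fr',lo,len(q),r_,q[:,2].max(),q[:,:2].min(0),q[:,:2].max(0))
```

```text
scene board n 1637 1087 c [ 0.67937401 -0.1158743 ] dir [0.06264639 0.99803579] yaw 86.4082741099156 ends [ 0.66970636 -0.26989221] [0.68806034 0.02250973] 0.304183342421111 ztop [0.12658105 0.20031881 0.21437805]
 above 31 [[0.638, -0.139, 0.208], [0.62, -0.054, 0.24], [0.624, -0.052, 0.24], [0.62, -0.048, 0.241], [0.624, -0.048, 0.239], [0.625, -0.053, 0.232], [0.62, -0.049, 0.233], [0.621, -0.054, 0.226], [0.617, -0.05, 0.226], [0.624, -0.05, 0.225], [0.618, -0.049, 0.222], [0.622, -0.049, 0.221], [0.623, -0.053, 0.215], [0.619, -0.049, 0.215], [0.619, -0.049, 0.211], [0.623, -0.049, 0.209]]
 fr 0.13 500 ((459.163330078125, 207.35328674316406), (161.78292846679688, 18.6248779296875), 89.61239624023438) 0.1681029403413069 [0.44964606 0.12651082] [0.46861336 0.2882346 ]
 fr 0.09 348 ((448.58355712890625, 213.64764404296875), (149.80813598632812, 227.00987243652344), 71.54634094238281) 0.1199841235273269 [0.32432743 0.12944663] [0.54758241 0.28749199]
side board n 1667 1178 c [ 0.65802854 -0.15035281] dir [0.06623394 0.99780412] yaw 86.20229435830223 ends [ 0.64949367 -0.27892935] [0.66901913 0.01521862] 0.459597053960593 ztop [0.12100266 0.19941745 0.21361661]
 above 29 [[0.62, -0.05, 0.24], [0.617, -0.057, 0.24], [0.613, -0.059, 0.238], [0.621, -0.057, 0.236], [0.618, -0.056, 0.232], [0.614, -0.057, 0.229], [0.621, -0.057, 0.228], [0.618, -0.058, 0.225], [0.616, -0.054, 0.22], [0.621, -0.06, 0.222], [0.618, -0.057, 0.217], [0.615, -0.057, 0.214], [0.62, -0.061, 0.215], [0.622, -0.059, 0.21], [0.621, -0.149, 0.208]]
 fr 0.13 176 ((456.85552978515625, 202.72137451171875), (163.13134765625, 16.782835006713867), 89.12798309326172) 0.16786830188943647 [0.44822797 0.12121557] [0.46548772 0.28430459]
 fr 0.09 136 ((496.2915954589844, 240.07464599609375), (96.23307800292969, 238.58132934570312), 0.45112481713294983) 0.11806175215391301 [0.44802004 0.12048492] [0.54493112 0.35940484]
```

The manual's scale: shifts go in shares of 0.5 m and turns go in shares of pi/2 rad. Converting my numbers, 0.33 m / 0.5 = 0.66, -0.08 m / 0.5 = -0.16, 16.5 degrees / 90 = 0.1833.

```bash
echo '[{"dz":-0.08},{"dx":0.06,"dy":0.04,"dz":-0.16,"rz":0.0222},{"dx":0.12,"dy":0.08,"dz":-0.2,"rz":0.0667},{"dx":0.18,"dy":0.12,"dz":-0.2,"rz":0.1111},{"dx":0.24,"dy":0.16,"dz":-0.2,"rz":0.1833},{"dx":0.3,"dy":0.2,"dz":-0.2,"rz":0.1833},{"dx":0.36,"dy":0.24,"dz":-0.2,"rz":0.1833},{"dx":0.42,"dy":0.28,"dz":-0.2,"rz":0.1833},{"dx":0.48,"dy":0.32,"dz":-0.2,"rz":0.1833},{"dx":0.54,"dy":0.36,"dz":-0.2,"rz":0.1833},{"dx":0.6,"dy":0.4,"dz":-0.2,"rz":0.1833},{"dx":0.66,"dy":0.44,"dz":-0.2,"rz":0.1833}]' > path.dat && python3 -m pendant path.dat 0 10
python3 -c "
from h import *
print(totool([.62,-.03,.33]-r.get_state()['tcp_pos']))"
```

```text
time_s: 1.1
tcp_pos: [0.4943, 0.2665, 0.3264]
eef_rot: [180.0, 0.0, -42.0]
contact_force: [1.4, 0.7, -0.1]
gripper_width: 0.0129
gripper_force: 0.0
[ 0.29186543  0.13607846 -0.00359576]
```

Scaled: 0.292 m / 0.5 = 0.584, 0.28 m / 0.5 = 0.56.

```bash
echo '[{"dx":0.07,"dy":0.032},{"dx":0.14,"dy":0.066},{"dx":0.21,"dy":0.098},{"dx":0.28,"dy":0.13},{"dx":0.35,"dy":0.164},{"dx":0.42,"dy":0.196},{"dx":0.49,"dy":0.228},{"dx":0.56,"dy":0.26},{"dx":0.584,"dy":0.272},{"dx":0.584,"dy":0.272}]' > path.dat && python3 -m pendant path.dat
python3 - <<'E'
from h import *
c=cap('wrist');cv2.imwrite('pics/w1.png',c['frame'][:,:,::-1]);print(c['cam_to_world'],c['fx'],r.get_state()['tcp_pos'])
E
```

```text
time_s: 1.93
tcp_pos: [0.6202, -0.0315, 0.3253]
eef_rot: [179.9, 0.1, -42.3]
contact_force: [0.7, 0.4, -0.9]
gripper_width: 0.0001
gripper_force: 0.0
[[-0.67200456 -0.71083146 -0.20767406  0.67624127]
 [-0.74054538  0.64562706  0.18643562 -0.08144505]
 [ 0.00155568  0.27907765 -0.96026728  0.482669  ]
 [ 0.          0.          0.          1.        ]] 325.4656415672073 [ 0.61979955 -0.02992907  0.32551733]
```

View pics/w1.png

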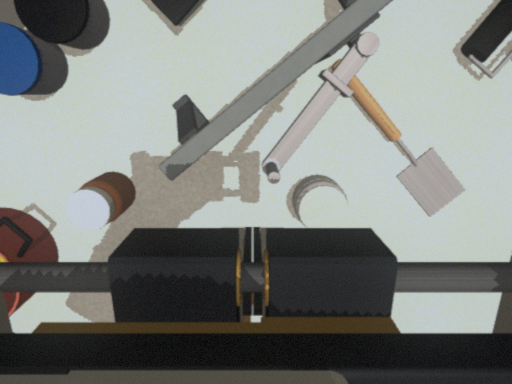

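The wrist view shows the hook clearly. The hinge boss is at (368,45), the shoulder at (338,82) and the peg top at (274,174). The board's left end is at (172,172), running up to the top right.

Run:
```python
from h import *
c=dict(np.load('wrist.npz'));P=pts(c)
for n,(u,v) in dict(hinge=(368,42),arm1=(310,118),arm2=(325,99),arm3=(295,137),sh=(338,82),peg=(274,176),peg2=(273,172),bend=(178,170)).items():
    q=P[v-3:v+4,u-3:u+4].reshape(-1,3);print(n,np.round(np.nanmedian(q,0),4),np.round(np.nanmax(q[:,2]),4))
q=P[100:185,225:300].reshape(-1,3);
print('pegtop', np.sort(q[:,2])[-12:].round(4), q[q[:,2]>np.nanmax(q[:,2])-.004].mean(0))
z=P[...,2];v,u=np.mgrid[:384,:512]
m=(u>150)&(v<185)&(z>.192)&(z<.206)&(P[...,0]>.64)&(v<180)
Q=P[m];print(len(Q),cv2.minAreaRect((Q[:,:2]*1000).astype(np.float32)),np.median(Q[:,2]))
Q=Q[(Q[:,1]<.03)&(Q[:,1]>-.12)&(abs(Q[:,2]-.2)<.004)]
print(np.polyfit(Q[:,1],Q[:,0],1),Q.min(0),Q.max(0))
m=(u>280)&(u<345)&(v>85)&(v<150)&(z>.18)&(z<.215)&(P[...,0]<.652)
Q=P[m];Q=Q[abs(Q[:,2]-np.median(Q[:,2]))<.003];print('arm',len(Q),np.median(Q[:,2]),np.polyfit(Q[:,1],Q[:,0],1))
```

```text
hinge [ 0.6447 -0.1768  0.2039] 0.2056
arm1 [ 0.6294 -0.106   0.2   ] 0.2016
arm2 [ 0.633  -0.1253  0.1998] 0.2012
arm3 [ 0.6257 -0.0862  0.2   ] 0.2019
sh [ 0.6371 -0.1404  0.2057] 0.2068
peg [ 0.6208 -0.0544  0.24  ] 0.2415
peg2 [ 0.6233 -0.0557  0.2392] 0.241
bend [0.6732 0.0098 0.1992] 0.2009
pegtop [nan nan nan nan nan nan nan nan nan nan nan nan] [ 0.62028978 -0.05375339  0.23974611]
6900 ((661.1170654296875, -93.90642547607422), (233.65065002441406, 39.25145721435547), 86.36691284179688) 0.19931425578239445
[0.06476212 0.67780321] [ 0.64005669 -0.11996151  0.1960869 ] [0.68782835 0.02189163 0.20142374]
arm 1447 0.19981439572728105 [-0.15849155  0.61338524]
```

```bash
echo '[{"dx":0.033,"dy":-0.0472},{"dx":0.033,"dy":-0.0472,"dz":0.07},{"dx":0.033,"dy":-0.0472,"dz":0.14},{"dx":0.033,"dy":-0.0472,"dz":0.2},{"dx":0.033,"dy":-0.0472,"dz":0.222},{"dx":0.033,"dy":-0.0472,"dz":0.222},{"dx":0.033,"dy":-0.0472,"dz":0.222}]' > path.dat && python3 -m pendant path.dat
python3 - <<'E'
from h import *
t=r.get_state()['tcp_pos'];print(t)
n=np.array([.669,.743])
for th in range(96,186,6):
    a=np.radians(th);F=np.array([.6435,-.177])+.125*np.array([np.cos(a),np.sin(a)])+.026*n
    print(th,F.round(4),totool([*(F-t[:2]),0]).round(4))
E
```

```text
time_s: 2.57
tcp_pos: [0.6481, -0.0213, 0.2166]
eef_rot: [180.0, -0.0, -42.0]
contact_force: [0.2, -0.8, 1.1]
gripper_width: 0.0002
gripper_force: 0.0
[ 0.64814529 -0.02126275  0.21660788]
96 [ 0.6478 -0.0334] [0.0079 0.0092 0.    ]
102 [ 0.6349 -0.0354] [-0.0004  0.0194  0.    ]
108 [ 0.6223 -0.0388] [-0.0075  0.0303 -0.    ]
114 [ 0.6101 -0.0435] [-0.0135  0.042  -0.    ]
120 [ 0.5984 -0.0494] [-0.0182  0.0542 -0.    ]
126 [ 0.5874 -0.0566] [-0.0215  0.0668 -0.    ]
132 [ 0.5773 -0.0648] [-0.0236  0.0798 -0.    ]
138 [ 0.568 -0.074] [-0.0243  0.0928 -0.    ]
144 [ 0.5598 -0.0842] [-0.0236  0.1059 -0.    ]
150 [ 0.5526 -0.0952] [-0.0216  0.1188  0.    ]
156 [ 0.5467 -0.1068] [-0.0182  0.1315  0.    ]
162 [ 0.542  -0.1191] [-0.0135  0.1437  0.    ]
168 [ 0.5386 -0.1317] [-0.0076  0.1553  0.    ]
174 [ 0.5366 -0.1446] [-0.0005  0.1663  0.    ]
180 [ 0.5359 -0.1577] [0.0078 0.1765 0.    ]
```

Scaled: 0.05 m / 0.5 = 0.1, 0.047 m / 0.5 = 0.094.

```bash
echo '[{"dy":0.012},{"dy":0.022},{"dy":0.03},{"dx":-0.002,"dy":0.038},{"dx":-0.006,"dy":0.046},{"dx":-0.01,"dy":0.054},{"dx":-0.016,"dy":0.062},{"dx":-0.02,"dy":0.07},{"dx":-0.023,"dy":0.078},{"dx":-0.027,"dy":0.086},{"dx":-0.031,"dy":0.094},{"dx":-0.033,"dy":0.1}]' > path.dat && python3 -m pendant path.dat
python3 -c "
from h import *
s=r.get_state();print(s['tcp_pos'],s['contact_force'])
c=cap('wrist');P=pts(c);z=P[...,2];m=(z>.232)&(z<.246)&(P[...,0]>.5)&(P[...,0]<.68);Q=P[m];v,u=np.nonzero(m);print(len(Q),np.median(Q,0),u.min(),u.max(),v.min(),v.max())"
```

```text
time_s: 3.57
tcp_pos: [0.6016, -0.0472, 0.216]
eef_rot: [-179.9, 0.0, -42.0]
contact_force: [0.5, 5.3, 2.1]
gripper_width: 0.0002
gripper_force: 2.4
[ 0.60164007 -0.04717002  0.21595133] [0.45590205 5.30494082 2.08052885]
336 [ 0.60843392 -0.05328637  0.23590716] 239 266 237 255
```

```bash
python3 -c "
from h import *
c=dict(np.load('wrist.npz'));cv2.imwrite('pics/w2.png',c['frame'][:,:,::-1])"
```

```text
(no output)
```

View pics/w2.png

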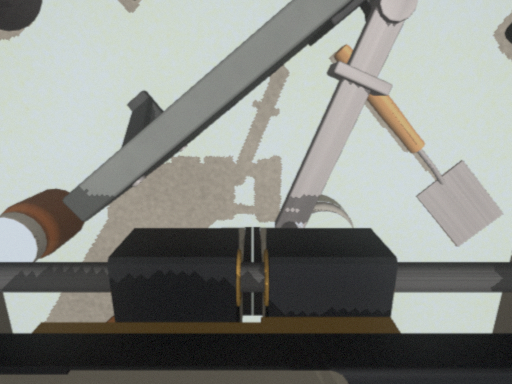

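Scaled: 0.06 m / 0.5 = 0.12, 0.05 m / 0.5 = 0.1.

```bash
echo '[{"dx":-0.003,"dy":0.01},{"dx":-0.006,"dy":0.02},{"dx":-0.009,"dy":0.03},{"dx":-0.011,"dy":0.04},{"dx":-0.0128,"dy":0.05},{"dx":-0.0142,"dy":0.06},{"dx":-0.015,"dy":0.07},{"dx":-0.0154,"dy":0.08},{"dx":-0.0154,"dy":0.09},{"dx":-0.015,"dy":0.1},{"dx":-0.014,"dy":0.11},{"dx":-0.0128,"dy":0.12}]' > path.dat && python3 -m pendant path.dat
cat > arm.py <<'E'
from h import *
c=cap('wrist');P=pts(c);z=P[...,2];h=np.array([.6435,-.177])
d=np.hypot(P[...,0]-h[0],P[...,1]-h[1]);m=(abs(z-.2)<.004)&(d>.05)&(d<.118)&(P[...,0]<.643)&((P[...,0]-.66-.0648*(P[...,1]+.128))<-.03)
Q=P[m];e=Q[:,:2]-h;a=np.unwrap(np.arctan2(e[:,1],e[:,0]));s=r.get_state()
print('arm ang',len(Q),np.degrees(np.median(a)).round(2),'z',np.median(Q[:,2]),'F',s['contact_force'].round(1),s['tcp_pos'].round(4))
E
python3 arm.py
```

```text
time_s: 4.62
tcp_pos: [0.5567, -0.0887, 0.2155]
eef_rot: [180.0, 0.0, -42.0]
contact_force: [-0.4, 4.5, 0.5]
gripper_width: 0.0005
gripper_force: 1.5
arm ang 3673 143.98 z 0.19991085881026874 F [0.3 2.8 0.3] [ 0.5562 -0.0893  0.2155]
```

Scaled: 0.047 m / 0.5 = 0.094, 0.045 m / 0.5 = 0.09.

```bash
echo '[{"dx":0.001,"dy":0.01},{"dx":0.0032,"dy":0.02},{"dx":0.0058,"dy":0.03},{"dx":0.0084,"dy":0.04},{"dx":0.012,"dy":0.05},{"dx":0.016,"dy":0.06},{"dx":0.02,"dy":0.07},{"dx":0.025,"dy":0.08},{"dx":0.03,"dy":0.09},{"dx":0.032,"dy":0.094}]' > path.dat && python3 -m pendant path.dat
python3 arm.py
```

```text
time_s: 5.5
tcp_pos: [0.5373, -0.1347, 0.2155]
eef_rot: [180.0, 0.0, -42.1]
contact_force: [0.5, 2.8, -0.5]
gripper_width: 0.0002
gripper_force: 1.1
arm ang 3571 167.09 z 0.19989871520055308 F [-0.3  1.4 -0.3] [ 0.5372 -0.1347  0.2156]
```

Scaled: 0.0072 m / 0.5 = 0.0144, 0.0054 m / 0.5 = 0.0108.

```bash
echo '[{"dx":0.002,"dy":0.0036},{"dx":0.0044,"dy":0.0072},{"dx":0.0068,"dy":0.0108},{"dx":0.0092,"dy":0.0144}]' > path.dat && python3 -m pendant path.dat; python3 arm.py; echo '[{"dx":0.002,"dy":0.0024},{"dx":0.004,"dy":0.0048},{"dx":0.006,"dy":0.0072}]' > path.dat && python3 -m pendant path.dat; python3 arm.py
```

```text
time_s: 5.88
tcp_pos: [0.5361, -0.1423, 0.2155]
eef_rot: [-180.0, 0.0, -42.0]
contact_force: [1.3, 1.9, 0.8]
gripper_width: 0.0006
gripper_force: 1.1
arm ang 3542 170.62 z 0.19987018103068044 F [0.6 2.8 0.6] [ 0.536  -0.1426  0.2155]
time_s: 6.18
tcp_pos: [0.5359, -0.147, 0.2156]
eef_rot: [180.0, 0.0, -42.0]
contact_force: [0.2, 2.8, -0.0]
gripper_width: 0.0003
gripper_force: 1.0
arm ang 3507 -187.34 z 0.19985238351139323 F [1.4 1.6 0.3] [ 0.5359 -0.1472  0.2155]
```

```bash
sed -i 's/a=np.unwrap(np.arctan2(e\[:,1\],e\[:,0\]))/a=np.arctan2(e[:,1],e[:,0])%(2*np.pi)/' arm.py; echo '[{"dx":0.0022,"dy":0.0024},{"dx":0.0044,"dy":0.0048},{"dx":0.0066,"dy":0.0072}]' > path.dat && python3 -m pendant path.dat; python3 arm.py; echo '[{"dx":0.002,"dy":0.002},{"dx":0.004,"dy":0.004}]' > path.dat && python3 -m pendant path.dat; python3 arm.py
```

```text
time_s: 6.48
tcp_pos: [0.536, -0.152, 0.2156]
eef_rot: [180.0, -0.0, -42.0]
contact_force: [0.6, 2.2, 0.2]
gripper_width: 0.0004
gripper_force: 1.0
arm ang 3462 174.8 z 0.1998729866020206 F [1.7 2.2 0.1] [ 0.536  -0.1522  0.2156]
time_s: 6.7
tcp_pos: [0.5361, -0.1547, 0.2156]
eef_rot: [-180.0, 0.0, -42.0]
contact_force: [-0.8, 4.2, 0.1]
gripper_width: 0.0005
gripper_force: 1.0
arm ang 3425 175.97 z 0.19987516975613956 F [-0.1  3.2  0.4] [ 0.5361 -0.155   0.2156]
```

Scaled: 0.002 m / 0.5 = 0.004, 0.001 m / 0.5 = 0.002.

```bash
for i in 1 2; do :; done; echo '[{"dx":0.002,"dy":0.002},{"dx":0.004,"dy":0.004}]' > path.dat && python3 -m pendant path.dat; python3 arm.py; echo '[{"dx":0.002,"dy":0.002},{"dx":0.0032,"dy":0.0032}]' > path.dat && python3 -m pendant path.dat; python3 arm.py
```

```text
time_s: 6.92
tcp_pos: [0.5363, -0.1576, 0.2156]
eef_rot: [-180.0, 0.0, -42.0]
contact_force: [0.2, 3.5, 0.7]
gripper_width: 0.0003
gripper_force: 1.0
arm ang 3405 177.21 z 0.1998649863295455 F [-0.2  2.8 -0.1] [ 0.5363 -0.1578  0.2155]
time_s: 7.13
tcp_pos: [0.5364, -0.1599, 0.2156]
eef_rot: [180.0, 0.0, -42.0]
contact_force: [0.4, 2.1, 0.4]
gripper_width: 0.0003
gripper_force: 1.0
arm ang 3377 178.21 z 0.19987290297904958 F [-0.5  2.5  0.7] [ 0.5364 -0.16    0.2156]
```

Scaled: 0.002 m / 0.5 = 0.004, 0.0018 m / 0.5 = 0.0036.

```bash
echo '[{"dx":0.002,"dy":0.002},{"dx":0.004,"dy":0.0036}]' > path.dat && python3 -m pendant path.dat; python3 arm.py; echo '[{"dx":0.002,"dy":0.002},{"dx":0.0032,"dy":0.0028}]' > path.dat && python3 -m pendant path.dat; python3 arm.py
```

```text
time_s: 7.35
tcp_pos: [0.5367, -0.1623, 0.2155]
eef_rot: [-180.0, 0.0, -42.0]
contact_force: [0.4, 5.0, 1.0]
gripper_width: 0.0003
gripper_force: 1.8
arm ang 3319 179.06 z 0.19986832837187574 F [ 0.9  5.1 -0.1] [ 0.5367 -0.1624  0.2155]
time_s: 7.57
tcp_pos: [0.537, -0.164, 0.2154]
eef_rot: [-179.9, 0.0, -42.0]
contact_force: [0.4, 7.4, 1.5]
gripper_width: 0.0004
gripper_force: 2.9
arm ang 3274 179.47 z 0.19986915576028083 F [0.4 7.7 1. ] [ 0.5371 -0.1639  0.2154]
```

Scaled: 0.0016 m / 0.5 = 0.0032, 0.0014 m / 0.5 = 0.0028.

```bash
echo '[{"dx":0.002,"dy":0.0016},{"dx":0.0032,"dy":0.0028}]' > path.dat && python3 -m pendant path.dat; python3 arm.py
```

```text
time_s: 7.78
tcp_pos: [0.5375, -0.1655, 0.2154]
eef_rot: [-179.9, 0.0, -42.0]
contact_force: [0.8, 10.0, 1.5]
gripper_width: 0.0004
gripper_force: 3.8
arm ang 3196 179.81 z 0.19986105709903257 F [1.8 9.1 0.5] [ 0.5375 -0.1656  0.2154]
```

Scaled: -0.17 m / 0.5 = -0.34, -0.12 m / 0.5 = -0.24, 24 degrees / 90 = 0.2667.

```bash
echo '[{},{},{},{"dx":-0.01,"dy":-0.01},{"dx":-0.05,"dy":-0.05},{"dx":-0.08,"dy":-0.08,"dz":-0.06},{"dx":-0.12,"dy":-0.12,"dz":-0.14},{"dx":-0.16,"dy":-0.16,"dz":-0.2},{"dx":-0.2,"dy":-0.2,"dz":-0.2,"rz":0.0667},{"dx":-0.24,"dy":-0.24,"dz":-0.2,"rz":0.1333},{"dx":-0.29,"dy":-0.29,"dz":-0.2,"rz":0.2},{"dx":-0.34,"dy":-0.34,"dz":-0.2,"rz":0.2667}]' > path.dat && python3 -m pendant path.dat
python3 -c "
from h import *
print(totool([.458,.33,.32]-r.get_state()['tcp_pos']),r.get_state()['eef_rot'])"
```

```text
time_s: 8.83
tcp_pos: [0.5243, 0.0743, 0.3162]
eef_rot: [-180.0, -0.1, -66.4]
contact_force: [1.0, 0.2, -0.4]
gripper_width: 0.0005
gripper_force: 0.0
[-0.26086114 -0.0416587  -0.00407021] [-1.79964781e+02 -5.73092234e-02 -6.63893718e+01]
```

Scaled: -0.261 m / 0.5 = -0.522, -0.245 m / 0.5 = -0.49, 24 degrees / 90 = 0.2667.

```bash
echo '[{"dx":-0.07,"dy":-0.012,"rz":0.0667},{"dx":-0.14,"dy":-0.024,"rz":0.1333},{"dx":-0.21,"dy":-0.036,"rz":0.2},{"dx":-0.28,"dy":-0.046,"rz":0.2667},{"dx":-0.35,"dy":-0.058,"rz":0.2667},{"dx":-0.42,"dy":-0.07,"rz":0.2667},{"dx":-0.49,"dy":-0.08,"rz":0.2667},{"dx":-0.522,"dy":-0.0834,"rz":0.2667},{"dx":-0.522,"dy":-0.0834,"rz":0.2667},{"dx":-0.522,"dy":-0.0834,"rz":0.2667}]' > path.dat && python3 -m pendant path.dat 0.05
python3 - <<'E'
from h import *
c=cap('wrist');cv2.imwrite('pics/w3.png',c['frame'][:,:,::-1]);P=pts(c);s=r.get_state();print(s['tcp_pos'],s['eef_rot'])
x,y,z=np.moveaxis(P,-1,0)
m=(z>.155)&(z<.175)&(x>.40)&(x<.52)&(y<.32)&(y>.08);Q=P[m]
print(len(Q),np.median(Q,0),cv2.minAreaRect((Q[:,:2]*1000).astype(np.float32)),Q.min(0),Q.max(0));print(np.polyfit(Q[:,1]-.2,Q[:,0],1))
a=cap('scene');P=pts(a);x,y,z=np.moveaxis(P,-1,0);h=np.array([.6435,-.177])
m=(z>.225)&(z<.245)&(np.hypot(x-h[0],y-h[1])<.14)&(x<.56)
print('peg',m.sum(),np.median(P[m],0), P[m][:,2].max() if m.any() else 0)
E
```

```text
time_s: 9.67
tcp_pos: [0.4566, 0.3292, 0.3152]
eef_rot: [180.0, -0.1, -89.9]
contact_force: [-0.8, -0.2, 0.6]
gripper_width: 0.0498
gripper_force: 0.0
[0.45682317 0.32855352 0.31541034] [-1.79999126e+02 -6.20896532e-02 -9.00050982e+01]
2044 [0.45781302 0.22611445 0.16327051] ((457.62225341796875, 230.53323364257812), (13.936115264892578, 109.25086212158203), 0.199013352394104) [0.45066202 0.17590537 0.16030882] [0.46474292 0.28518252 0.16604558]
[0.0029245  0.45756877]
peg 16 [ 0.5206223  -0.17034524  0.23388893] 0.24097858471773892
```

View pics/w3.png

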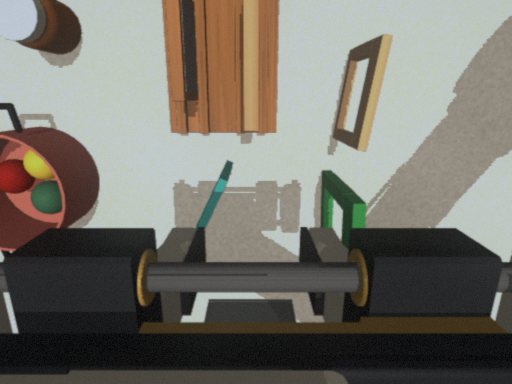

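Scaled: 0.1764 m / 0.5 = 0.3528, 0.1236 m / 0.5 = 0.2472.

```bash
echo '[{"dx":0.08,"dy":-0.002},{"dx":0.16,"dy":-0.002},{"dx":0.24,"dy":-0.002,"dz":0.02},{"dx":0.2472,"dy":-0.002,"dz":0.08},{"dx":0.2472,"dy":-0.002,"dz":0.16},{"dx":0.2472,"dy":-0.002,"dz":0.23},{"dx":0.2472,"dy":-0.002,"dz":0.28},{"dx":0.2472,"dy":-0.002,"dz":0.32},{"dx":0.2472,"dy":-0.002,"dz":0.344},{"dx":0.2472,"dy":-0.002,"dz":0.3528},{"dx":0.2472,"dy":-0.002,"dz":0.3528}]' > path.dat && python3 -m pendant path.dat
echo '[{},{},{},{},{},{}]' > path.dat && python3 -m pendant path.dat 0 25
```

```text
time_s: 10.68
tcp_pos: [0.4576, 0.2039, 0.1385]
eef_rot: [179.9, -0.1, -90.1]
contact_force: [-0.1, -0.2, -0.2]
gripper_width: 0.0498
gripper_force: 0.0
time_s: 11.18
tcp_pos: [0.4579, 0.2055, 0.1395]
eef_rot: [-180.0, 0.0, -90.0]
contact_force: [0.7, 0.5, 0.6]
gripper_width: 0.0153
gripper_force: 0.0
```

Scaled: -0.137 m / 0.5 = -0.274, -0.13 m / 0.5 = -0.26.

```bash
echo '[{},{},{},{"dz":-0.016},{"dz":-0.04},{"dz":-0.08},{"dz":-0.14},{"dz":-0.2},{"dz":-0.26},{"dz":-0.274},{"dz":-0.274}]' > path.dat && python3 -m pendant path.dat
python3 - <<'E'
from h import *
a=cap('scene');P=pts(a);x,y,z=np.moveaxis(P,-1,0)
m=(z>.13)&(z<.2)&(abs(x-.458)<.03)&(abs(y-.205)<.1);print(m.sum(),P[m].min(0),P[m].max(0))
b=cap('side');cv2.imwrite('pics/s2.png',cv2.resize(np.hstack([a['frame'],b['frame']]),(800,300))[:,:,::-1])
E
```

```text
time_s: 12.1
tcp_pos: [0.4585, 0.206, 0.2787]
eef_rot: [-179.8, 0.2, -90.0]
contact_force: [-0.6, 0.1, -3.9]
gripper_width: 0.014
gripper_force: 25.0
474 [0.45065734 0.12527916 0.14262612] [0.46893792 0.28849876 0.19972887]
```

View pics/s2.png

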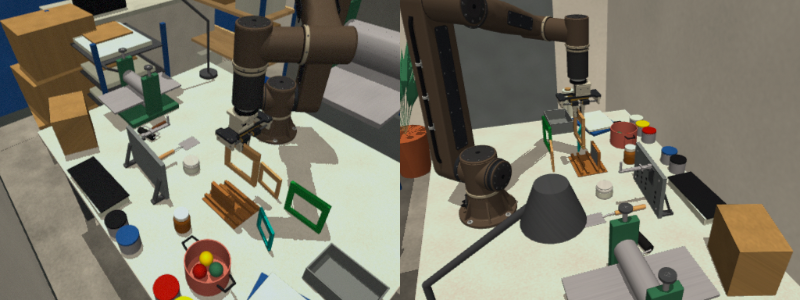

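Scaled: 0.375 m / 0.5 = 0.75, 0.36 m / 0.5 = 0.72, 1 degrees / 90 = 0.0111.

```bash
echo '[{"dx":0.03},{"dx":0.1},{"dx":0.17},{"dx":0.24},{"dx":0.31},{"dx":0.38},{"dx":0.45},{"dx":0.52},{"dx":0.59,"rz":0.0056},{"dx":0.66,"rz":0.0111},{"dx":0.72,"rz":0.0111},{"dx":0.75,"rz":0.0111}]' > path.dat && python3 -m pendant path.dat
echo '[{"dx":0.012},{"dx":0.012},{"dx":0.012}]' > path.dat && python3 -m pendant path.dat
python3 - <<'E'
from h import *
c=cap('wrist')
a=cap('scene');b=cap('side')
cv2.imwrite('pics/s3.png',np.hstack([cv2.resize(a['frame'][120:260,130:330],(400,280)),cv2.resize(b['frame'][120:260,220:420],(400,280))])[:,:,::-1])
for k in (a,b):
    P=pts(k);x,y,z=np.moveaxis(P,-1,0);m=(x>.43)&(x<.5)&(y<-.08)&(y>-.27)&(z>.14)&(z<.32);
    hs=cv2.cvtColor(k['frame'],cv2.COLOR_RGB2HSV);m&=(hs[...,1]>90)&(hs[...,0]>8)&(hs[...,0]<25)
    Q=P[m];print(m.sum(),np.percentile(Q,[1,50,99],0).round(4).tolist())
    v,u=np.mgrid[:384,:512];f=m&(z>.15)
    m=(x>.50)&(x<.58)&(abs(y+.173)<.02)&(z>.195)&(z<.26);print('hook',m.sum(),np.median(P[m&(z>.215)],0) if m.any() else 0, np.nanmax(z[m]) if m.any() else 0)
print(r.get_state()['tcp_pos'])
E
```

```text
time_s: 13.2
tcp_pos: [0.4557, -0.1727, 0.2742]
eef_rot: [179.8, -0.0, -91.2]
contact_force: [0.4, 1.5, -2.9]
gripper_width: 0.0138
gripper_force: 25.0
time_s: 13.45
tcp_pos: [0.4566, -0.1756, 0.275]
eef_rot: [179.9, 0.0, -91.1]
contact_force: [-0.2, 0.2, -2.2]
gripper_width: 0.0137
gripper_force: 25.0
669 [[0.4491, -0.2499, 0.1494], [0.4624, -0.1441, 0.227], [0.4675, -0.0922, 0.3019]]
hook 106 [ 0.52033197 -0.17139127  0.23087129] 0.2415976774381685
717 [[0.4463, -0.2587, 0.1461], [0.4512, -0.2162, 0.217], [0.463, -0.0947, 0.3017]]
hook 119 [ 0.5153699  -0.17791963  0.2281459 ] 0.24181278855500576
[ 0.45730054 -0.17478834  0.27590367]
```

View pics/s3.png

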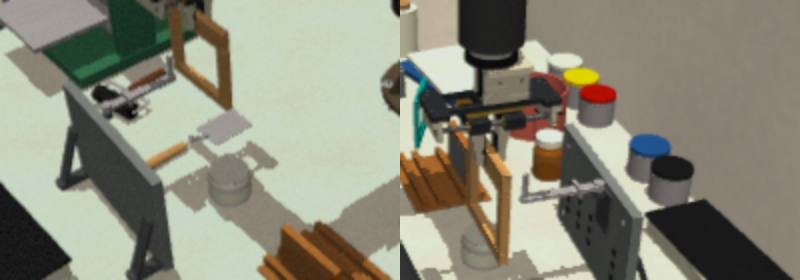

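Scaled: -0.132 m / 0.5 = -0.264, -0.122 m / 0.5 = -0.244.

```bash
echo '[{"dy":-0.03},{"dy":-0.07},{"dy":-0.11},{"dy":-0.15},{"dy":-0.19},{"dy":-0.22},{"dy":-0.244},{"dy":-0.264},{"dy":-0.264},{"dy":-0.264,"dz":0.04},{"dy":-0.264,"dz":0.07},{"dy":-0.264,"dz":0.084}]' > path.dat && python3 -m pendant path.dat
python3 - <<'E'
from h import *
a=cap('scene');b=cap('side')
for k in (a,b):
    P=pts(k);x,y,z=np.moveaxis(P,-1,0);m=(x>.55)&(x<.63)&(y<-.08)&(y>-.28)&(z>.08)&(z<.30);
    hs=cv2.cvtColor(k['frame'],cv2.COLOR_RGB2HSV);m&=(hs[...,1]>90)&(hs[...,0]>8)&(hs[...,0]<25)
    Q=P[m];print(m.sum(),np.percentile(Q,[1,50,99],0).round(4).tolist())
s=r.get_state();print(s['tcp_pos'],s['contact_force'])
E
```

```text
time_s: 14.6
tcp_pos: [0.5879, -0.1775, 0.2323]
eef_rot: [179.8, 0.0, -91.0]
contact_force: [-1.0, 0.7, -3.0]
gripper_width: 0.0136
gripper_force: 25.0
602 [[0.5801, -0.2533, 0.1033], [0.5926, -0.1369, 0.187], [0.6099, -0.0943, 0.2589]]
750 [[0.5759, -0.2614, 0.1011], [0.5808, -0.2193, 0.185], [0.5949, -0.1013, 0.2576]]
[ 0.58822417 -0.1778181   0.23308932] [-0.1943893   0.03072006 -2.38449804]
```

Scaled: 0.0155 m / 0.5 = 0.031, 0.0135 m / 0.5 = 0.027.

```bash
echo '[{"dz":0.01},{"dz":0.02},{"dz":0.027},{"dz":0.029},{"dz":0.031},{"dz":0.031}]' > path.dat && python3 -m pendant path.dat; echo '[{"dz":0.0016},{"dz":0.0032},{"dz":0.0032}]' > path.dat && python3 -m pendant path.dat;echo '[{"dz":0.0014},{"dz":0.0028},{"dz":0.0028}]' > path.dat && python3 -m pendant path.dat
```

```text
time_s: 15.2
tcp_pos: [0.5894, -0.1781, 0.2187]
eef_rot: [-180.0, -0.0, -91.0]
contact_force: [0.1, 0.8, -3.1]
gripper_width: 0.0138
gripper_force: 25.0
time_s: 15.45
tcp_pos: [0.5894, -0.1781, 0.217]
eef_rot: [-180.0, 0.0, -91.0]
contact_force: [-0.3, -0.0, -3.6]
gripper_width: 0.0138
gripper_force: 25.0
time_s: 15.7
tcp_pos: [0.5893, -0.1781, 0.2155]
eef_rot: [180.0, 0.0, -91.0]
contact_force: [-0.2, -0.3, -2.8]
gripper_width: 0.0138
gripper_force: 25.0
```

Scaled: -0.0045 m / 0.5 = -0.009, -0.003 m / 0.5 = -0.006.

```bash
echo '[{"dy":-0.003},{"dy":-0.006},{"dy":-0.009},{"dy":-0.009}]' > path.dat && python3 -m pendant path.dat; echo '[{"dy":-0.002},{"dy":-0.004},{"dy":-0.004}]' > path.dat && python3 -m pendant path.dat;echo '[{"dy":-0.0014},{"dy":-0.0028},{"dy":-0.0028}]' > path.dat && python3 -m pendant path.dat
```

```text
time_s: 16.03
tcp_pos: [0.5943, -0.1782, 0.2156]
eef_rot: [-180.0, -0.0, -91.0]
contact_force: [0.1, 0.7, -3.1]
gripper_width: 0.0139
gripper_force: 25.0
time_s: 16.28
tcp_pos: [0.596, -0.1782, 0.2156]
eef_rot: [180.0, -0.0, -91.0]
contact_force: [-0.0, -0.5, -3.1]
gripper_width: 0.0137
gripper_force: 25.0
time_s: 16.53
tcp_pos: [0.5966, -0.1782, 0.2155]
eef_rot: [179.9, 0.0, -91.0]
contact_force: [-2.7, -0.1, -1.3]
gripper_width: 0.014
gripper_force: 25.0
```

Scaled: 0.0012 m / 0.5 = 0.0024, 0.0007 m / 0.5 = 0.0014.

```bash
echo '[{"dy":0.0014},{"dy":0.0014,"dz":0.0012},{"dy":0.0014,"dz":0.0024},{"dy":0.0014,"dz":0.0024}]' > path.dat && python3 -m pendant path.dat; echo '[{"dz":0.001},{"dz":0.002},{"dz":0.002}]' > path.dat && python3 -m pendant path.dat
```

```text
time_s: 16.87
tcp_pos: [0.5966, -0.1783, 0.2144]
eef_rot: [-180.0, -0.0, -91.0]
contact_force: [-1.4, 0.1, -3.1]
gripper_width: 0.0138
gripper_force: 25.0
time_s: 17.12
tcp_pos: [0.5966, -0.1783, 0.2137]
eef_rot: [-180.0, -0.0, -91.0]
contact_force: [-1.7, 0.8, 0.4]
gripper_width: 0.0137
gripper_force: 25.0
```

The manual's scale: shifts go in shares of 0.5 m and turns go in shares of pi/2 rad. Converting my numbers, -0.14 m / 0.5 = -0.28, -0.03 m / 0.5 = -0.06.

```bash
echo '[{},{},{},{}]' > path.dat && python3 -m pendant path.dat - 6; echo '[{},{},{},{}]' > path.dat && python3 -m pendant path.dat 0.035; echo '[{"dz":-0.01},{"dz":-0.03},{"dz":-0.06},{"dz":-0.1},{"dz":-0.16},{"dz":-0.22},{"dx":-0.06,"dy":0.04,"dz":-0.26},{"dx":-0.14,"dy":0.08,"dz":-0.26},{"dx":-0.22,"dy":0.14,"dz":-0.26},{"dx":-0.28,"dy":0.18,"dz":-0.26},{"dx":-0.28,"dy":0.18,"dz":-0.26}]' > path.dat && python3 -m pendant path.dat
python3 - <<'E'
from h import *
a=cap('scene');b=cap('side');w=cap('wrist')
cv2.imwrite('pics/s4.png',np.hstack([cv2.resize(a['frame'][120:260,130:330],(400,280)),cv2.resize(b['frame'][120:260,220:420],(400,280))])[:,:,::-1])
for k in (a,b,w):
    P=pts(k);x,y,z=np.moveaxis(P,-1,0);m=(x>.55)&(x<.64)&(y<-.08)&(y>-.28)&(z>.07)&(z<.30);
    hs=cv2.cvtColor(k['frame'],cv2.COLOR_RGB2HSV);m&=(hs[...,1]>90)&(hs[...,0]>8)&(hs[...,0]<25)
    Q=P[m];print(m.sum(),np.percentile(Q,[1,50,99],0).round(4).tolist())
    for lo,hi in ((.075,.1),(.225,.245)):
        q=Q[(Q[:,2]>lo)&(Q[:,2]<hi)]
        if len(q)>10: print('  ',len(q),cv2.minAreaRect((q[:,:2]*1000).astype(np.float32)))
E
```

```text
time_s: 17.45
tcp_pos: [0.5966, -0.1783, 0.2136]
eef_rot: [-180.0, -0.0, -91.0]
contact_force: [-2.3, 1.2, 0.9]
gripper_width: 0.0144
gripper_force: 6.0
time_s: 17.78
tcp_pos: [0.5969, -0.1782, 0.2136]
eef_rot: [-180.0, -0.0, -91.0]
contact_force: [0.2, -0.3, 0.3]
gripper_width: 0.0329
gripper_force: 0.0
time_s: 18.7
tcp_pos: [0.5066, -0.0333, 0.3456]
eef_rot: [-179.8, 0.1, -90.9]
contact_force: [-0.2, -0.7, 0.2]
gripper_width: 0.0353
gripper_force: 0.0
703 [[0.5898, -0.2545, 0.087], [0.6018, -0.1565, 0.1922], [0.6066, -0.0951, 0.2401]]
   101 ((597.8616333007812, -173.47125244140625), (156.0789337158203, 15.622700691223145), 88.68289184570312)
   199 ((597.0514526367188, -178.33053588867188), (164.27195739746094, 15.913992881774902), 88.9033432006836)
837 [[0.5853, -0.2617, 0.0858], [0.5903, -0.2054, 0.1883], [0.6031, -0.1031, 0.2394]]
   136 ((595.6585693359375, -183.21197509765625), (156.51991271972656, 17.38860321044922), 89.0781478881836)
   211 ((594.0028076171875, -181.60089111328125), (163.654296875, 16.93997573852539), 89.09846496582031)
4123 [[0.589, -0.21, 0.0973], [0.5936, -0.1446, 0.236], [0.6036, -0.0996, 0.2389]]
   611 ((597.134033203125, -165.65267944335938), (95.74363708496094, 14.208148002624512), 88.91929626464844)
   2536 ((596.5803833007812, -139.4237518310547), (82.98907470703125, 14.92928695678711), 88.63971710205078)
```

View pics/s4.png

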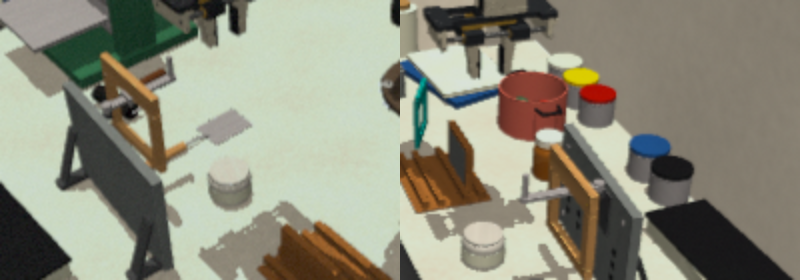

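The frame hangs upright on the arm against the shoulder, clear of the peg, and the gripper is well away from it (left panel: bar at about (130,85); right panel: about (570,185)). Top and bottom agree in x to within 2 mm.

```bash
python3 -c "
from plant import r
print(r.close_job())"
```

```text
the job is handed in; nothing more can be done
None
```

I swung the hook out to its stop, hung the frame square and upright against the shoulder, let go and handed the job in at about 19 s; the highest force I read was about 10 N, and the hand-in printed no verdict.

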